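# Lock a bayonet fuse carrier into the test box

## Task

Take the fuse carrier out of its wooden stand and fit it in the bayonet socket on top of the metal test box: find by touch or by eye where its two lugs drop into the socket's slots, push it down against the spring, twist it clockwise as far as it goes, and let it spring up into its notches so that it stays locked, upright and released. Leave the solder spool, the screwdriver and the circuit board where they are.

Things in the scene. Friction and masses are not known exactly. Their poses are not given: they have to be found in the camera images.
- carrier_mid (a point): Centre, half-way up, of the fuse carrier: a black plastic plug 100 mm tall, 0.11 to 0.2 kg, upright in the stand with its foot on the bench. z up along the plug, x along grip bar and lugs; half a turn about z makes no difference. From the foot: round shaft 36 mm across, up to 46 mm (foot tapered to 29 mm across over its last 10 mm); disc 58 mm across, 46 to 54 mm; grip bar, 54 to 100 mm.
- carrier_bar (a point): Centre of the carrier's grip bar, 77 mm above its foot: 14 mm thick (along y), 46 mm long (along x), 46 mm high, standing on the disc. Axes as carrier_mid.
- carrier_lugs (a point): Point on the carrier's axis level with its two steel lugs, 28 mm above the foot. The lugs stick out of the shaft along +x and -x to 25 mm from the axis; each is 8 mm wide and 6 mm high (25 to 31 mm above the foot).
- socket_mouth (a point): Centre of the bayonet socket's flat rim, 12 mm above the test box's lid. z up, x along the box's 150 mm side. Bore 38 mm across. Two opposite slots 13 mm wide in the bore's edge take the lugs. The line through the slots lies anywhere within 0.3 rad of the box's x axis, either way: not given, to be felt or seen from above. Lugs not over the slots rest on the rim, the foot 25 mm below it.
- socket_spring (a point): Point on the socket's axis 32 mm below the rim: top of the spring plunger. With the lugs in the slots the foot meets it here, and the carrier stays at this height if let go (not locked). The plunger pushes up 6 N at first touch and 0.6 N more per mm. The carrier must be pushed until its foot is 41 mm or more below the rim before it can turn; a floor stops it at 45 mm.
- socket_ledge (a point): Point on the socket's axis 10 mm below the rim, the underside of the ledge that the lugs pass under. Pushed in, the carrier turns clockwise seen from above, 0.89 rad from the slots' middle (play 0.1) to a hard stop. Let up there, it rises into notches and is locked, foot 37 mm below the rim, carrier_mid 13 mm above it. Let up before the notches it stays jammed 4 mm lower.
- test_box: Die-cast aluminium test box, 150 x 124 x 78 mm, fixed to the bench, its place and yaw varying; origin at the centre of its underside, z up, x along the 150 mm side. The steel collar of the socket, 68 mm across, stands 12 mm out of the middle of its lid.
- stand: Wooden stand, a block 80 x 80 x 20 mm fixed to the bench, origin at the centre of its underside, with a 41 mm through hole at its centre in which the carrier stands. Its place varies, and it may be left or right of the test box.
- spool: Bystander: metal solder spool, 64 mm across, 45 mm tall, standing; origin at the centre of its underside.
- driver: Bystander: screwdriver 180 mm long with black handle, lying; origin at its middle on the bench.
- board: Bystander: small green circuit board 100 x 75 mm, up to 20 mm tall, lying flat; origin at the centre of its underside.
Things that resemble listed ones, but are neither listed nor needed, are in the scene too. Several things look just like the test_box: the one meant starts farthest from the robot's base.

How it is judged (in metres and radians):
On the way:
1. the carrier is pushed down in the socket against the spring, deep enough to turn (z of carrier_mid in the frame of socket_mouth below 0.0095 m and horizontal distance between carrier_mid and socket_mouth below 0.006 m), for 0.1 s.
At the end, for the whole second after the job is handed in: The carrier is locked in the socket's notches: let go, it stays upright (within 0.1 rad) on the socket's axis (within 5 mm), its middle 11 to 15.3 mm above the rim (13 mm when locked; 18 mm means not locked, 9 mm or less means jammed short of the notch) (z of carrier_mid in the frame of socket_mouth between 0.011 and 0.0153 m and horizontal distance between carrier_mid and socket_mouth below 0.005 m and angle between carrier_mid's own z axis and vertical below 0.1 rad); the robot touches nothing.
It fails at once if a bystander (spool, screwdriver or circuit board) is moved by more than 25 mm (distance of any of spool, driver, board from where it was at the start of the episode above 0.025 m).
It also fails if it takes over 58 s, if anything falls off the work surface, if the arm or the gripper's body presses on something with over 40 N, if the wrist force passes 120 N, or if a joint passes its speed limit or range.

## Robot

A 6-joint arm with a two-finger parallel gripper is mounted at the origin on the work surface. World frame = base frame: x ahead of the robot, y to its left, z up, the work surface at z = 0. Lengths are in m, angles in degrees, forces in N, time in s.
With the tool pointing down it reaches from about 0.35 to 0.975 m from the base axis. Payload 7.1 kg.
Tool frame: the origin (TCP) lies at the very end of the fingers, on their centre line; the grasp point (between the pads) lies 19 mm behind it; z points along the fingers, y is the line along which they close (so a half turn about z gives the same grasp; the last joint's range is limited). The gripper opens to 88 mm and grips with 3 to 60 N. Pads are 20 mm wide; open, the fingers measure 115 mm over their backs; the gripper's body (75 mm by 178 mm) begins 61 mm behind the grasp point.
Start: joints at [-76.891, 24.242, 93.386, -0, 62.372, -1.089], TCP at [0.153, -0.606, 0.223] pointing down, gripper open.
Joint ranges: [-172.04, 172.04], [-51.8, 120.97], [4.93, 147.93], [-75.15, 255.16], [6.16, 154.13], [-145.62, 145.62]. Speed limits (degrees/s): [136.94, 136.94, 172.46, 180, 180, 180].

## Interface

Orientations are given as a 3x3 rotation matrix whose columns are the frame's x, y, z axes.
In Python, from plant import manip gives the robot as it stands.
- The arm moves only by the shell command python3 -m crank 'ROWS' [OPENING] [FORCE]. ROWS is JSON, a list that holds one entry, the list of rows, each a list of 4 numbers: the shift along the tool's x, y, z in mm, then the turn about the tool's z in degrees. A call has 1 to 12 rows; each row shifts and turns the commanded pose from where the row before left it, along the tool's axes as they then stand; what a row does not reach is not made up. A row lasts 1/8 s, in which the tool goes at most 62.5 mm and 10.7 degrees, less where a joint would pass 70% of its speed; a pose out of reach is approached as far as the arm can. A call is refused whole if a number of a shift passes 62.5 or a number of a turn 10.7, either way. A call with a gripper value outside its range is refused whole. OPENING is the opening, from 0 (shut) to 1 (fully open), set as the call begins (- or left out, the last holds). The fingers move at their own pace and stop on an object; FORCE is the grip in N (left out, the last holds). Time passes only in rows, so rows that do not move let the fingers close. It gives the time, the measured TCP pose, the force, the opening and the grip force at its end, in the units of the state.
- manip.observe(): the state, without advancing time (a new reading comes with each control period).
- manip.camera(name): name is "side" or "top" or "wrist"; returns (picture, depth): 420x560x3 uint8, red, green, blue; 420x560 float32, m along the optical axis (not along the pixel's ray), 0 where there is no reading.
- manip.calibration(name): a dict with "fx", "fy", "cx", "cy" (pixels), "k1" (the pictures are not rectified: a ray, as slopes to the right and down, at radius r is drawn at 1 + k1 r^2 times it, then the intrinsics apply), "R" (3x3) and "t" (3): a world point X has camera coordinates R X + t. Camera axes: x right, y down, z forward; pixel columns grow to the right and rows downward; lengths in m; the calibration is good to about 2 mm. A picture is of the moment at which its call begins: read the wrist's pose just before it. calibration takes no time and is no camera call; for the wrist camera it gives the pose at the moment of the call.
- manip.sign_off(): hands the job in; it is judged then, once.
The state is a dict: "t": time; "joint_positions": joint angles; "qd": joint speeds; "effort": joint torques, N m; "tcp_pos": TCP position; "tcp_rot": TCP orientation; "force": force on the tool from outside, world axes, zero at the start; "ft_torque": the same for the moment, N m; "grip_width": finger opening in m; "grip_force": force on a finger pad.
Only numpy, scipy, OpenCV 4.12 (cv2) and the standard library are available. Lean on these libraries where they do the work, as an engineer would, in place of code of your own. Each camera call takes 0.05 s, during which the arm holds its last target. There are 200 camera calls.

## Working session

There is one attempt and no reset: what is moved stays moved. The work goes in short steps, Python scripts to look and compute and a shell command to move; the robot and the scene stay as the last step left them, time stands still between calls to the robot, and variables do not carry over. Pictures are saved under pics/ and viewed, at most 10 in all, crops included, and the job is handed in when it is done.

```bash
mkdir -p pics
cat > h.py <<'E'
import numpy as np, cv2, pickle
from plant import manip
def snap(n,save):
    c=manip.calibration(n); im,d=manip.camera(n)
    cv2.imwrite(f'pics/{save}.png',im[:,:,::-1]); pickle.dump((c,im,d),open(f'{save}.pkl','wb'))
    return c,im,d
def load(s): return pickle.load(open(f'{s}.pkl','rb'))
def cloud(c,d):
    h,w=d.shape; v,u=np.mgrid[:h,:w].astype(float)
    K=np.array([[c['fx'],0,c['cx']],[0,c['fy'],c['cy']],[0,0,1]])
    p=cv2.undistortPointsIter(np.stack([u.ravel(),v.ravel()],1)[:,None],K,np.array([c['k1'],0,0,0,0.]),None,None,(3,50,1e-10))[:,0]
    z=d.ravel(); X=np.stack([p[:,0]*z,p[:,1]*z,z],1)
    W=(X-np.array(c['t']))@np.array(c['R'])
    W[z==0]=np.nan
    return W.reshape(h,w,3)
E
python3 - <<'E'
from h import *
snap('top','top0'); snap('side','side0')
print(manip.observe())
E
```

```text
{'t': 0.1, 'joint_positions': array([-7.68917221e+01,  2.42803079e+01,  9.34253904e+01, -1.03605718e-03,
        6.23709803e+01, -1.08937728e+00]), 'qd': array([ 0.07835326, -0.03769727, -0.13134849,  0.04396542,  0.01385467,
       -0.03039545]), 'effort': array([-7.29376952e-04, -5.45614743e+01, -2.74324661e+01,  6.44584699e-02,
        1.88290532e-02, -2.61999975e-05]), 'tcp_pos': array([ 0.15319535, -0.6054381 ,  0.22198805]), 'tcp_rot': array([[ 9.69453330e-01,  2.45275638e-01, -3.19117360e-04],
       [ 2.45275845e-01, -9.69452459e-01,  1.29978805e-03],
       [ 9.43723224e-06, -1.33835563e-03, -9.99999104e-01]]), 'force': array([-0.77758345,  0.28620362, -0.04173998]), 'ft_torque': array([-0.00341438,  0.01651483,  0.04515523]), 'grip_force': 0.0, 'grip_width': 0.08809802875654608}
```

View pics/top0.png

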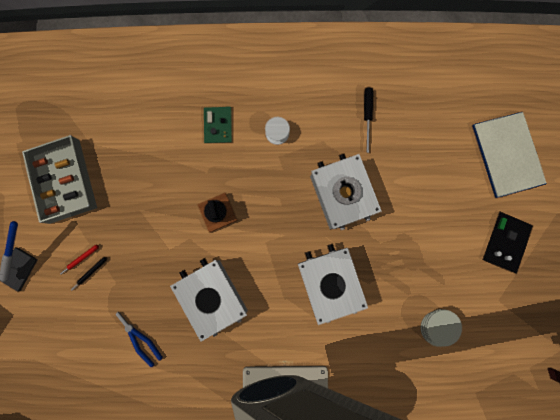

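View pics/side0.png

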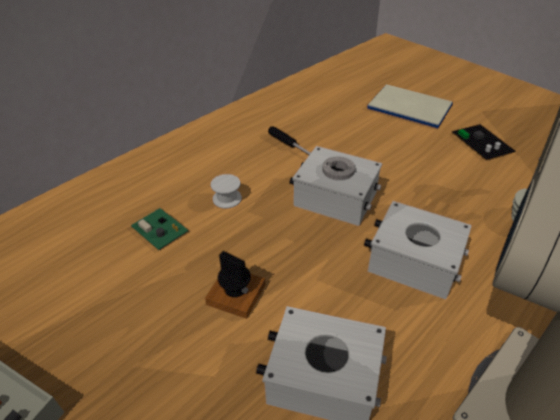

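Top view: there are three box candidates, at (346,191), (333,286) and (208,300). The one at (346,191) is farthest from the base (which is at the bottom) and is the only one with a raised collar. The carrier and stand are at (217,211), the spool at (277,130), the driver at (368,120) and the board at (218,125). The side view agrees.

Run:
```python
from h import *
c,im,d=load('top0'); W=cloud(c,d)
for n,(u,v) in dict(A=(346,165),B=(350,265),C=(208,270),collar=(346,178),carr=(215,211),spool=(277,130),drv=(368,100),board=(218,125)).items(): print(n,W[v,u].round(3))
# per-object top masks
def reg(u0,u1,v0,v1,z0,z1):
    R=W[v0:v1,u0:u1].reshape(-1,3); return R[(R[:,2]>z0)&(R[:,2]<z1)]
def box(n,P):
    r=cv2.minAreaRect((P[:,:2]*1000).astype(np.float32)); print(n,len(P),r,'zmed',np.median(P[:,2]),'b',cv2.boxPoints(r).round(0).tolist())
box('lid',reg(305,390,145,235,.068,.084))
box('collar',reg(305,390,145,235,.0855,.1))
box('bar',reg(190,245,185,240,.085,.12))
box('disc',reg(190,245,185,240,.045,.065))
box('stand',reg(190,245,185,240,.012,.03))
a=cv2.resize(im[140:250,180:400][:,:,::-1],None,fx=3.6,fy=3.6,interpolation=cv2.INTER_CUBIC); cv2.imwrite('pics/crop1.png',a)
```

```text
A [ 0.617 -0.158  0.077]
B [ 0.369 -0.161  0.079]
C [0.36  0.185 0.082]
collar [ 0.582 -0.156  0.088]
carr [0.502 0.165 0.104]
spool [0.718 0.013 0.047]
drv [ 0.805 -0.232  0.025]
board [0.744 0.173 0.012]
lid 2629 ((552.5076904296875, -156.03213500976562), (154.6953887939453, 130.30714416503906), 19.39145278930664) zmed 0.0790257219456004 b [[458.0, -120.0], [501.0, -243.0], [647.0, -192.0], [604.0, -69.0]]
collar 403 ((573.5733642578125, -142.15499877929688), (117.79456329345703, 67.82363891601562), 31.7908935546875) zmed 0.0909959694409521 b [[506.0, -144.0], [541.0, -202.0], [642.0, -140.0], [606.0, -82.0]]
bar 127 ((508.1307678222656, 172.29490661621094), (45.99714660644531, 14.761495590209961), 12.789124488830566) zmed 0.10064194110830679 b [[484.0, 174.0], [487.0, 160.0], [532.0, 170.0], [529.0, 185.0]]
disc 245 ((506.48681640625, 172.80453491210938), (53.682472229003906, 54.28437805175781), 21.686431884765625) zmed 0.055130300589433 b [[472.0, 188.0], [492.0, 138.0], [541.0, 158.0], [521.0, 208.0]]
stand 519 ((508.0302429199219, 173.7025146484375), (80.20314025878906, 78.8373794555664), 23.31431007385254) zmed 0.02086300880575592 b [[456.0, 194.0], [487.0, 122.0], [560.0, 153.0], [529.0, 226.0]]
```

View pics/crop1.png

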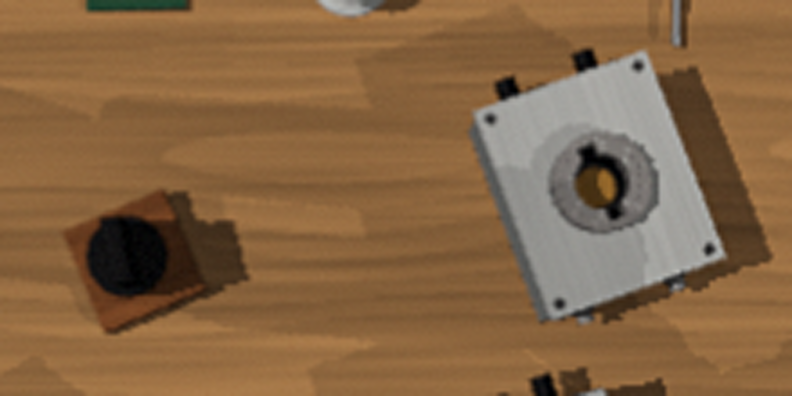

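The crop confirms it: the collar on the farthest box has two slots, at crop pixels (588,152) and (613,212), roughly 22° in world yaw. The carrier's bar is at (125,250). I'll move over the socket for a close look on the way.

```bash
python3 -m crank '[[[48.5,-34.2,-6,0],[48.5,-34.2,-6,0],[48.5,-34.2,-6,0],[48.5,-34.2,-6,0],[48.5,-34.2,-6,0],[48.5,-34.2,-6,0],[48.5,-34.2,-6,0],[48.5,-34.2,-6,0],[48.5,-34.2,-6,0],[48.5,-34.2,-6,0],[0,0,0,0],[0,0,0,0]]]' 0.6
python3 - <<'E'
from h import *
o=manip.observe(); c,im,d=snap('wrist','w1')
print(o['tcp_pos'],o['t'], 'cam', -np.array(c['R']).T@c['t'], np.array(c['R'])[2])
W=cloud(c,d); print('valid',(d>0).mean()); 
for v in range(30,420,70): print([tuple(W[v,u].round(3)) for u in range(40,560,120)])
E
```

```text
t: 1.6
tcp_pos: [0.5389, -0.1554, 0.2821]
tcp_rot: [[0.969, 0.246, -0.001], [0.246, -0.969, 0.0], [-0.001, -0.0, -1.0]]
force: [-0.5, -1.1, -0.0]
grip_width: 0.0527
grip_force: 0.0
[ 0.53891064 -0.15540499  0.28207632] 1.6 cam [ 0.61234789 -0.13599489  0.44348485] [-0.2717803  -0.06870687 -0.95990355]
valid 0.9963095238095238
[(np.float64(0.625), np.float64(0.16), np.float64(-0.001)), (np.float64(0.658), np.float64(0.021), np.float64(-0.002)), (np.float64(0.692), np.float64(-0.115), np.float64(-0.001)), (np.float64(0.727), np.float64(-0.25), np.float64(-0.0)), (np.float64(0.765), np.float64(-0.388), np.float64(-0.0))]
[(np.float64(0.546), np.float64(0.148), np.float64(0.009)), (np.float64(0.58), np.float64(0.008), np.float64(-0.0)), (np.float64(0.615), np.float64(-0.134), np.float64(0.078)), (np.float64(0.653), np.float64(-0.276), np.float64(-0.001)), (np.float64(0.691), np.float64(-0.421), np.float64(-0.001))]
[(np.float64(0.456), np.float64(0.148), np.float64(0.0)), (np.float64(0.494), np.float64(-0.006), np.float64(-0.0)), (np.float64(0.543), np.float64(-0.153), np.float64(0.058))
[... 315 characters left out ...]
79), np.float64(-0.338), np.float64(-0.002)), (np.float64(0.52), np.float64(-0.5), np.float64(-0.0))]
[(np.float64(0.279), np.float64(0.111), np.float64(0.043)), (np.float64(0.562), np.float64(-0.121), np.float64(0.374)), (np.float64(0.334), np.float64(-0.206), np.float64(0.0)), (np.float64(0.576), np.float64(-0.173), np.float64(0.375)), (np.float64(0.42), np.float64(-0.545), np.float64(0.005))]
[(np.float64(0.547), np.float64(-0.101), np.float64(0.385)), (np.float64(0.546), np.float64(-0.124), np.float64(0.378)), (np.float64(0.211), np.float64(-0.237), np.float64(-0.001)), (np.float64(0.559), np.float64(-0.178), np.float64(0.377)), (np.float64(0.571), np.float64(-0.198), np.float64(0.385))]
```

View pics/w1.png

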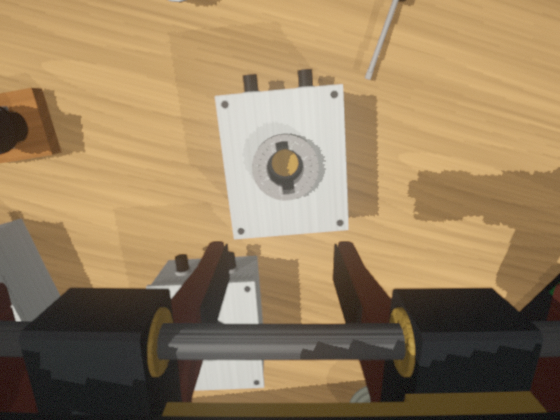

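The wrist view shows the socket collar centred near (288,166), with slots at (281,147) and (288,186). I'll fit the rim and slots from the depth data.

```bash
cat >> h.py <<'E'
def socket(c,im,d,show=1):
    W=cloud(c,d); P=W.reshape(-1,3); g=im.reshape(-1,3).mean(1)
    m=(np.abs(P[:,2]-.09)<.005)&(np.hypot(P[:,0]-.552,P[:,1]+.15)<.045); Q=P[m]
    from scipy.optimize import least_squares
    # rim mask: outer contour circle via hull of points above .086
    pts=cv2.convexHull((Q[:,:2]*1000).astype(np.float32))[:,0]
    r=least_squares(lambda p:np.hypot(pts[:,0]-p[0],pts[:,1]-p[1])-p[2],[550,-150,34],loss='soft_l1')
    print('rim n',len(Q),'z',np.median(Q[:,2]),'circle',r.x)
    cx,cy=r.x[:2]/1000
    # project ring at rim height into image, sample brightness/depth
    K=np.array([[c['fx'],0,c['cx']],[0,c['fy'],c['cy']],[0,0,1]])
    rv=cv2.Rodrigues(np.array(c['R']))[0]; th=np.deg2rad(np.arange(0,360,1.))
    acc=0;
    for rr in (.0205,.0215,.0225,.0235):
        X=np.stack([cx+rr*np.cos(th),cy+rr*np.sin(th),np.full_like(th,.09)],1)
        uv=cv2.projectPoints(X,rv,np.array(c['t'],float),K,np.array([c['k1'],0,0,0,0.]))[0][:,0]
        s=cv2.remap(im.mean(2).astype(np.float32),uv[:,0].astype(np.float32)[None],uv[:,1].astype(np.float32)[None],cv2.INTER_LINEAR)[0]
        acc=acc+s/4
    f=acc[:180]+acc[180:]
    print('pair brightness/5deg',np.arange(-60,60,5).tolist(),[int(f[a%180]) for a in range(-60,60,5)])
    w=np.clip(np.median(f)*.8-f,0,None); a=.5*np.angle((w*np.exp(2j*th[:180])).sum()); print('slot yaw',np.rad2deg(a))
    for o in (0,180):
        fo=np.array([acc[(int(x)+o)%360] for x in range(-10,60)]); w=np.clip(np.median(acc)*.8-fo,0,None); print(o,(w*np.arange(-10,60)).sum()/w.sum())
E
python3 - <<'E'
from h import *
socket(*load('w1'))
c,im,d=load('w1')
a=im[110:225,215:350][:,:,::-1]; cv2.imwrite('pics/w1c.png',cv2.resize(a,None,fx=5,fy=5,interpolation=cv2.INTER_CUBIC))
W=cloud(c,d)
R=W.reshape(-1,3); Q=R[(R[:,2]>.072)&(R[:,2]<.084)&(np.hypot(R[:,0]-.55,R[:,1]+.15)<.12)]
print(cv2.minAreaRect((Q[:,:2]*1000).astype(np.float32)))
E
```

```text
rim n 2195 z 0.08936914622728474 circle [ 551.74713543 -155.34208012   34.05439639]
pair brightness/5deg [-60, -55, -50, -45, -40, -35, -30, -25, -20, -15, -10, -5, 0, 5, 10, 15, 20, 25, 30, 35, 40, 45, 50, 55] [360, 360, 375, 379, 358, 355, 356, 358, 357, 355, 353, 361, 374, 308, 193, 177, 177, 175, 175, 188, 287, 369, 372, 361]
slot yaw 22.834222270733793
0 22.057465379911164
180 23.680024074436183
((551.6708374023438, -155.38482666015625), (154.94467163085938, 128.75875854492188), 19.328855514526367)
```

View pics/w1c.png

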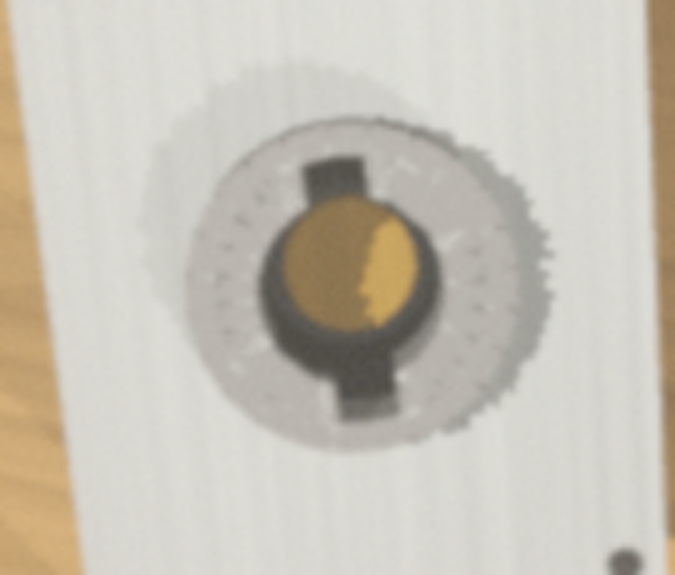

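The crop shows the slots clearly. The socket is at (551.7, -155.4) mm with a slot yaw of about 22.8°. Next I'll go over the carrier.

```bash
python3 -m crank '[[[8.2,-54,0,0],[8.2,-54,0,0],[8.2,-54,0,0],[8.2,-54,0,0],[8.2,-54,0,0],[8.2,-54,0,0],[0,0,0,0],[0,0,0,0]]]' 0.6
python3 - <<'E'
from h import *
o=manip.observe(); c,im,d=snap('wrist','w2'); print(o['tcp_pos'],o['tcp_rot'][:,0])
R=cloud(c,d).reshape(-1,3); R=R[np.hypot(R[:,0]-.507,R[:,1]-.173)<.06]
for n,a,b in(('bar',.092,.108),('disc',.047,.06),('stand',.015,.025)):
    Q=R[(R[:,2]>a)&(R[:,2]<b)]; print(n,len(Q),np.median(Q[:,2]),cv2.minAreaRect((Q[:,:2]*1000).astype(np.float32)), Q.mean(0))
    if n=='bar':
        u,s,v=np.linalg.svd(Q[:,:2]-Q[:,:2].mean(0),full_matrices=False); print('yaw',np.rad2deg(np.arctan(v[0][1]/v[0][0])))
E
```

```text
t: 2.65
tcp_pos: [0.5077, 0.1692, 0.2824]
tcp_rot: [[0.97, 0.244, -0.001], [0.244, -0.97, -0.001], [-0.001, 0.001, -1.0]]
force: [-0.5, -0.3, -0.9]
grip_width: 0.0526
grip_force: 0.0
[0.50766634 0.16921892 0.28244882] [ 9.69706519e-01  2.44271820e-01 -7.37706343e-04]
bar 624 0.09927411829475337 ((508.0369567871094, 174.66099548339844), (45.835304260253906, 13.847308158874512), 12.242246627807617) [0.50893681 0.17489193 0.09914798]
yaw 12.688271329608394
disc 1413 0.05341877852641925 ((508.8323669433594, 174.64739990234375), (56.07088088989258, 56.82133102416992), 15.083805084228516) [0.51002905 0.17523314 0.05338215]
stand 2206 0.019434995371049285 ((507.72528076171875, 174.75460815429688), (80.48287200927734, 80.14458465576172), 22.86778450012207) [0.5156399  0.17646701 0.01942655]
```

View pics/w2.png

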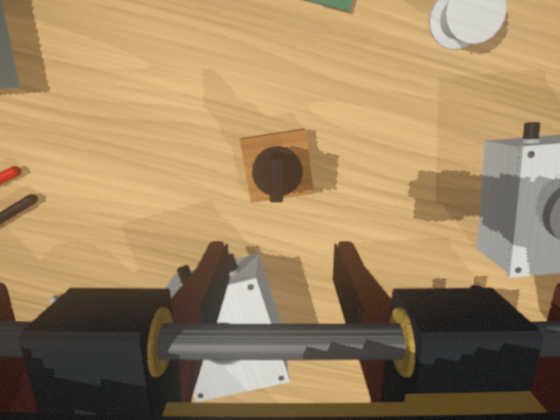

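The carrier bar is at (276,178), yaw about 12.5°, centre (508.2, 174.7). I'll align, descend and grip.

```bash
python3 -m crank '[[[1.8,-5.2,40,1.5],[0,0,50,0],[0,0,50,0],[0,0,40,0],[0,0,25,0],[0,0,17,0],[0,0,0,0],[0,0,0,0]]]' 0.6 && python3 -m crank '[[[0,0,0,0],[0,0,0,0],[0,0,0,0],[0,0,0,0],[0,0,0,0]]]' 0 50
```

```text
t: 3.7
tcp_pos: [0.5092, 0.176, 0.0616]
tcp_rot: [[0.976, 0.219, 0.001], [0.219, -0.976, 0.0], [0.002, -0.0, -1.0]]
force: [0.6, -0.1, -0.0]
grip_width: 0.0525
grip_force: 0.0
t: 4.32
tcp_pos: [0.5084, 0.1763, 0.0608]
tcp_rot: [[0.976, 0.22, 0.0], [0.22, -0.976, -0.0], [0.0, 0.0, -1.0]]
force: [-1.0, -0.4, 2.6]
grip_width: 0.0137
grip_force: 50.0
```

```bash
python3 -m crank '[[[0,0,-20,0],[0,0,-45,0],[0,0,-50,0],[0,0,-45,0],[-4.4,47.6,0,0],[-4.4,47.6,0,0],[-4.4,47.6,0,0],[-4.4,47.6,0,0],[-4.4,47.6,0,0],[-4.4,47.6,0,0],[-4.4,47.6,0,-5],[0,0,0,-5.2]]]' && python3 -m crank '[[[0,0,0,0],[0,0,0,0]]]'
python3 - <<'E'
from h import *
c,im,d=snap('wrist','w3'); o=manip.observe(); print(o['tcp_pos'],o['tcp_rot'][:,0],o['ft_torque'])
R=cloud(c,d).reshape(-1,3); t=o['tcp_pos']; R=R[np.hypot(R[:,0]-t[0],R[:,1]-t[1])<.06]
Q=R[(R[:,2]>t[2]-.012)&(R[:,2]<t[2]+.002)]; print('disc',len(Q),np.median(Q[:,2]),cv2.minAreaRect((Q[:,:2]*1000).astype(np.float32)))
socket(c,im,d)
E
```

```text
t: 5.82
tcp_pos: [0.5515, -0.1586, 0.2202]
tcp_rot: [[0.921, 0.388, -0.0], [0.388, -0.921, -0.0], [-0.0, 0.0, -1.0]]
force: [1.2, 0.1, -1.9]
grip_width: 0.0138
grip_force: 50.0
t: 6.08
tcp_pos: [0.5512, -0.155, 0.2204]
tcp_rot: [[0.922, 0.388, -0.001], [0.388, -0.922, 0.0], [-0.001, -0.0, -1.0]]
force: [-0.1, 0.1, -1.7]
grip_width: 0.0135
grip_force: 50.0
[ 0.55134959 -0.15490395  0.22052639] [ 9.21411226e-01  3.88588811e-01 -2.96214861e-04] [-0.01818256 -0.05599225  0.02686664]
disc 3744 0.21303027340663128 ((557.0982666015625, -151.19375610351562), (42.84154510498047, 57.183319091796875), 22.797412872314453)
rim n 2038 z 0.08937631414914346 circle [ 551.90907883 -155.36629778   33.93923881]
pair brightness/5deg [-60, -55, -50, -45, -40, -35, -30, -25, -20, -15, -10, -5, 0, 5, 10, 15, 20, 25, 30, 35, 40, 45, 50, 55] [360, 363, 370, 365, 249, 249, 243, 244, 242, 240, 238, 244, 245, 205, 148, 142, 145, 144, 142, 146, 199, 243, 252, 241]
slot yaw 22.712436870420984
0 22.55519735849474
180 24.461060755531673
```

View pics/w3.png

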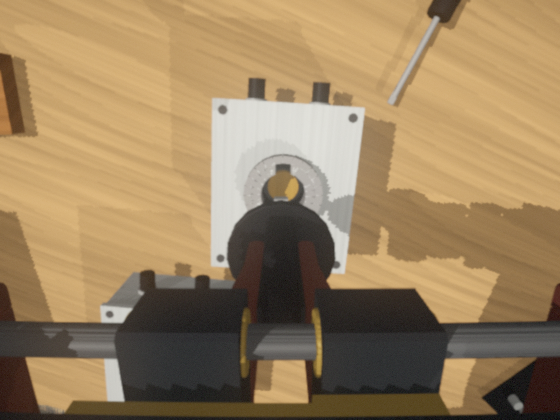

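The carrier hangs with its disc centred near (281,250). The socket is visible below it and the slots match the tool's yaw. I'll insert the shaft, stopping before the lugs reach the rim.

```bash
python3 -m crank '[[[1,1.3,25,0],[0,0,30,0],[0,0,15,0],[0,0,10,0],[0,0,5,0],[0,0,0,0],[0,0,0,0]]]' && python3 -m crank '[[[0,0,3,0],[0,0,3,0],[0,0,3,0],[0,0,2,0],[0,0,0,0],[0,0,0,0]]]'
```

```text
t: 7.0
tcp_pos: [0.5534, -0.1565, 0.1363]
tcp_rot: [[0.921, 0.389, 0.001], [0.389, -0.921, -0.0], [0.001, 0.001, -1.0]]
force: [-0.1, -0.5, -1.7]
grip_width: 0.0138
grip_force: 50.0
t: 7.75
tcp_pos: [0.553, -0.1564, 0.1247]
tcp_rot: [[0.921, 0.389, 0.0], [0.389, -0.921, -0.0], [0.0, 0.0, -1.0]]
force: [0.3, -0.8, -2.0]
grip_width: 0.0139
grip_force: 50.0
```

```bash
python3 -m crank '[[[0,0,2,0],[0,0,2,0],[0,0,2,0],[0,0,2,0],[0,0,0,0],[0,0,0,0]]]'
```

```text
t: 8.5
tcp_pos: [0.553, -0.1564, 0.1171]
tcp_rot: [[0.921, 0.389, 0.0], [0.389, -0.921, -0.0], [0.0, 0.0, -1.0]]
force: [-1.0, 0.4, 5.2]
grip_width: 0.0136
grip_force: 50.0
```

The lugs are in and the spring is felt. Now I'll push down.

```bash
python3 -m crank '[[[0,0,3,0],[0,0,3,0],[0,0,3,0],[0,0,1,0],[0,0,0,0],[0,0,0,0]]]'
```

```text
t: 9.25
tcp_pos: [0.5531, -0.1564, 0.1077]
tcp_rot: [[0.921, 0.389, 0.0], [0.389, -0.921, -0.0], [0.0, 0.0, -1.0]]
force: [-3.2, 1.0, 11.2]
grip_width: 0.0139
grip_force: 50.0
```

The depth is about 43 mm, so I'll twist clockwise.

```bash
python3 -m crank '[[[0,0,0,5],[0,0,0,5],[0,0,0,5],[0,0,0,5],[0,0,0,5],[0,0,0,5],[0,0,0,5],[0,0,0,5],[0,0,0,4],[0,0,0,0],[0,0,0,0]]]'; python3 -c "
from h import *
o=manip.observe();print(o['ft_torque'],np.rad2deg(np.arctan2(o['tcp_rot'][1,0],o['tcp_rot'][0,0])))"
```

```text
t: 10.62
tcp_pos: [0.554, -0.1567, 0.1081]
tcp_rot: [[0.933, -0.36, 0.002], [-0.36, -0.933, -0.001], [0.003, -0.0, -1.0]]
force: [-1.3, 0.8, 10.6]
grip_width: 0.014
grip_force: 50.0
[ 0.20399175  0.38265588 -0.08789044] -21.115366274427767
```

Turned 44° freely so far. On to the hard stop.

```bash
python3 -m crank '[[[0,0,0,3],[0,0,0,3],[0,0,0,3],[0,0,0,2],[0,0,0,0],[0,0,0,0]]]'; python3 -c "
from h import *
o=manip.observe();print(o['ft_torque'],np.rad2deg(np.arctan2(o['tcp_rot'][1,0],o['tcp_rot'][0,0])))"
```

```text
t: 11.38
tcp_pos: [0.5539, -0.1568, 0.108]
tcp_rot: [[0.849, -0.529, 0.002], [-0.529, -0.849, -0.002], [0.003, 0.0, -1.0]]
force: [-1.8, 0.2, 10.2]
grip_width: 0.0139
grip_force: 51.0
[0.11980127 0.42780167 1.156454  ] -31.919383165658367
```

```bash
python3 -m crank '[[[0,0,0,2],[0,0,0,0],[0,0,-1.5,0],[0,0,-1.5,0],[0,0,-1.5,0],[0,0,-1,0],[0,0,0,0],[0,0,0,0]]]'; python3 -c "
from h import *
o=manip.observe();print(o['ft_torque'],np.rad2deg(np.arctan2(o['tcp_rot'][1,0],o['tcp_rot'][0,0])))"
```

```text
t: 12.38
tcp_pos: [0.5531, -0.1564, 0.1102]
tcp_rot: [[0.829, -0.559, -0.0], [-0.559, -0.829, -0.0], [0.0, 0.0, -1.0]]
force: [5.9, -2.4, -18.6]
grip_width: 0.0145
grip_force: 51.9
[-0.30934749 -1.54225073  1.26243607] -34.0121090761965
```

It is probably stuck by friction against the hard stop, with a torque of about 1.3 N·m. I'll back off the torque slightly and see whether it rises.

```bash
python3 -m crank '[[[0,0,0,-1.5],[0,0,0,-1.5],[0,0,0,0],[0,0,0,0]]]'; python3 -c "
from h import *
o=manip.observe();print(o['ft_torque'],np.rad2deg(np.arctan2(o['tcp_rot'][1,0],o['tcp_rot'][0,0])))"
```

```text
t: 12.88
tcp_pos: [0.5532, -0.1565, 0.1118]
tcp_rot: [[0.856, -0.517, 0.0], [-0.517, -0.856, -0.0], [0.0, -0.0, -1.0]]
force: [4.9, -2.3, -10.3]
grip_width: 0.0139
grip_force: 50.0
[-0.35094977 -1.07130675  0.67585906] -31.13192310317791
```

```bash
python3 -m crank '[[[0,0,0,-1.2],[0,0,0,-1],[0,0,0,0],[0,0,0,0]]]'; python3 -c "
from h import *
o=manip.observe();print(o['ft_torque'],np.rad2deg(np.arctan2(o['tcp_rot'][1,0],o['tcp_rot'][0,0])))
c,im,d=snap('wrist','w4')
cv2.imwrite('pics/s4.png',cv2.resize(manip.camera('side')[0][130:230,270:400][:,:,::-1],None,fx=5,fy=5))"
```

```text
t: 13.38
tcp_pos: [0.5533, -0.1565, 0.1135]
tcp_rot: [[0.875, -0.484, 0.001], [-0.484, -0.875, -0.0], [0.001, -0.0, -1.0]]
force: [0.7, -1.5, 5.8]
grip_width: 0.014
grip_force: 49.9
[-0.15989891 -0.12159404  0.10560086] -28.93967923201352
```

It rose into the notch: 5.5 mm up, with the spring pressing up again. Release.

```bash
python3 -m crank '[[[0,0,-0.5,0],[0,0,0,0],[0,0,0,0]]]' && python3 -m crank '[[[0,0,0,0],[0,0,0,0],[0,0,0,0],[0,0,-10,0],[0,0,-30,0],[0,0,-40,0],[0,0,-40,0],[0,0,0,0],[0,0,0,0]]]' 0.6
python3 - <<'E'
from h import *
c,im,d=snap('wrist','w5')
R=cloud(c,d).reshape(-1,3); R=R[np.hypot(R[:,0]-.552,R[:,1]+.156)<.06]
for n,a,b in(('lid',.073,.082),('rim',.086,.094),('disc',.098,.115),('bar',.14,.165)):
    Q=R[(R[:,2]>a)&(R[:,2]<b)]; print(n,len(Q),np.median(Q[:,2]),np.ptp(np.percentile(Q[:,2],[5,95])),cv2.minAreaRect((Q[:,:2]*1000).astype(np.float32)))
E
```

```text
t: 13.85
tcp_pos: [0.5533, -0.1565, 0.1137]
tcp_rot: [[0.875, -0.484, 0.001], [-0.484, -0.875, -0.0], [0.001, -0.0, -1.0]]
force: [0.4, -1.2, 6.7]
grip_width: 0.014
grip_force: 49.9
t: 14.98
tcp_pos: [0.5525, -0.1562, 0.2326]
tcp_rot: [[0.875, -0.483, -0.0], [-0.483, -0.875, 0.0], [-0.0, 0.0, -1.0]]
force: [-0.3, 0.3, -0.5]
grip_width: 0.0529
grip_force: 0.0
lid 8055 0.07746222613793072 0.002361711123637908 ((551.8507690429688, -156.0711669921875), (119.16851806640625, 119.66177368164062), 14.853394508361816)
rim 923 0.08934665705599387 0.002451259824541696 ((552.5301513671875, -156.01011657714844), (67.68949890136719, 66.69306182861328), 58.71819305419922)
disc 2457 0.10646369232631732 0.002512980776477297 ((553.3402099609375, -156.52105712890625), (57.233848571777344, 55.56325912475586), 58.98890686035156)
bar 1188 0.15231521025209488 0.0033909631309053667 ((552.8695678710938, -155.7193603515625), (13.314435005187988, 45.92618179321289), 61.3577766418457)
```

View pics/w5.png

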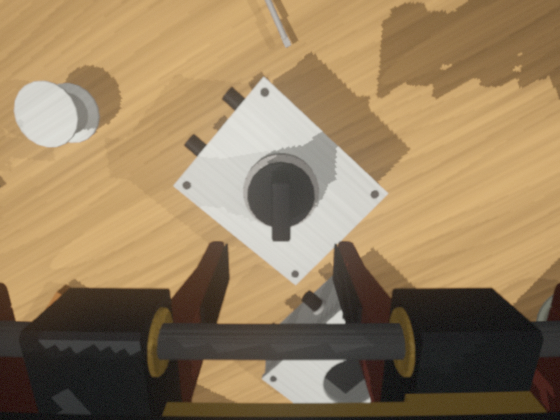

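The picture shows the carrier upright and released, with its disc at (281,192). The disc top is 17.1 mm above the rim and the bar top 63 mm, which matches the locked height (foot 37 mm below the rim). The bar has turned 51°.

```bash
python3 -c "
from plant import manip
print(manip.sign_off())"
```

```text
the job is handed in; nothing more can be done
None
```

The fuse carrier is locked in the test box's socket, upright and released, measured at the locked height (disc top 17.1 mm above the rim) after about a 51° clockwise twist; the job is handed in at about 15 s, with no verdict returned.

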